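Empty the drawer-pull hopper and bolt its trap door

ROBOT

A 6-joint arm with a two-finger parallel gripper is mounted at the origin on the work surface. World frame = base frame: x ahead of the robot, y to its left, z up, the work surface at z = 0. Lengths are in m, angles in rad, forces in N, time in s.
With the tool pointing down it reaches from about 0.275 to 0.725 m from the base axis. Payload 5.6 kg.
Tool frame: the origin (TCP) lies at the very end of the fingers, on their centre line; the grasp point (between the pads) lies 19 mm behind it; z points along the fingers, x is the direction in which the jaws open and shut, and the axes are right-handed (so a half turn about z gives the same grasp; the last joint's range is limited). The gripper opens to 85 mm and grips with 20 to 120 N. Pads are 22 mm wide; open, the fingers measure 114 mm over their backs; the gripper's body (76 mm by 85 mm) begins 54 mm behind the grasp point. The pads swing forward as they close: fully open they stand 13 mm farther back than shut.
Start: joints at [1.5, 0.255, 0.108, 0, -1.424, -0.285], TCP at [0.192, 0.516, 0.231] pointing down, gripper open.
Joint ranges: [-2.95, 2.95], [-1.21, 1.97], [-1.09, 1.5], [-2.87, 1.71], [-2.94, -0.07], [-3.05, 3.05]. Speed limits (rad/s): [2.57, 2.57, 3.14, 3.14, 3.14, 3.14].

INTERFACE

Orientations are given as [roll, pitch, yaw] about the fixed x, y, z axes, in that order (R = Rz(yaw) Ry(pitch) Rx(roll)).
In Python, from rig import sensors, snapshot, workorder gives the robot as it stands.
- The arm moves only by the tool arm_command, never from a script. Its arguments are lists of equal length, an entry for each row: "dp": the shift along the world's x, y, z in mm, a list of three; "delta_rot": the turn, a rotation vector about the world's x, y, z in degrees, a list of three; "grip": the finger opening in mm, from 0 to 85.4. In form: {"dp": [[dx, dy, dz], ...], "delta_rot": [[ax, ay, az], ...], "grip": [grip, ...]}. A call has 1 to 10 rows; each row is the pose to reach, as a shift and turn from the pose commanded when the call began; what a row does not reach only later rows make up. A row lasts 1/8 s, in which the tool goes at most 62.5 mm and 10.7 degrees, less where a joint would pass 70% of its speed; a pose out of reach is approached as far as the arm can. A call with a gripper value outside its range is refused whole. The fingers move at their own pace and stop on an object; "squeeze" is the grip in N (left out, the last holds). Time passes only in rows, so rows that repeat a pose let the fingers close. It gives the time, the measured TCP pose, the force and the opening at its end, in the units of the state.
- sensors.sense(): the state, without advancing time (a new reading comes with each control period).
- snapshot(name): name is "scene" or "top"; returns a dict with "pixels" (400x640x3 uint8, red, green, blue), "intrinsics" (3x3 intrinsics, pixels), "view" (4x4, takes a point from world to camera coordinates). Camera axes: x right, y down, z forward; pixel columns grow to the right and rows downward; lengths in m; the calibration is good to about 2 mm. A picture is of the moment at which its call begins. There is no depth.
- workorder.sign_off(): hands the job in, once; it reports no verdict.
The state is a dict: "t": time; "q": joint angles; "qd": joint speeds; "tau": joint torques, N m; "tcp_pos": TCP position; "eef_rot": TCP orientation; "force": force on the tool from outside, world axes, zero at the start; "ft_torque": the same for the moment, N m; "finger_gap": finger opening in m.
Only numpy, scipy, OpenCV 4.12 (cv2) and the standard library are available. Lean on these libraries where they do the work, as an engineer would, in place of code of your own. Each camera call takes 0.05 s, during which the arm holds its last target.

TASK

Slide back the bolt on the hopper and swing its lever right over, so that the trap-door bottom hangs wide open and all five wooden drawer pulls drop into the tray below. Then swing the lever back until the trap is fully shut and slide the bolt fully home again. Leave the tray where it stands and do not knock the things around the hopper about.

Things in the scene. Friction and masses are not known exactly. Their poses are not given: they have to be found in the camera images.
- hopper: Fixed plywood hopper on four legs: inside 110 (x) by 100 (y) mm, open top, rim 215 mm above the table; its bottom is a trap door 160 mm up. Origin: on the table under its middle. x: level, from the near end wall to the far one (with the bolt); y: level, to its left; the lever is outside its -y side wall. It never moves, but its place and yaw differ each time.
- lever_pivot (a point): Point on the trap door's hinge axis (which runs along the hopper's y) where the lever starts, fixed to the hopper at (55, -115, 156) mm in its frame. The lever is a round steel rod, 12 mm diameter, rigid with the trap door; it swings in the hopper's x-z plane, 50 mm outside the side wall.
- lever_ball (a point): Centre of the red ball (26 mm diameter) on the lever's end, 112 mm from lever_pivot. Trap closed: the lever leans 45 degrees from upright towards the hopper's +x. Opening swings it up and over towards -x, to 35 degrees past upright when fully open; the ball's top reaches 281 mm at most. Moving it takes about 3 to 7 N.
- trap (a joint): Trap door angle in rad: 0 closed (end stop), 1.4 fully open with the door hanging down (end stop). The door is hinged at its +x edge. The hinge is stiff: the door stays where it is left, also under the load, and must be swung by the lever both ways.
- bolt_knob (a point): Middle of the bolt's upright knob, 248 mm above the table: black post of 14 mm diameter from the bolt rod up, yellow cap of 18 mm diameter from 253 to 265 mm. It stands at x = 85 mm of the hopper, outside the far end wall, and travels along the hopper's y from -20 mm (home) to +20 mm (withdrawn). Guide blocks beside it reach up to 214 mm.
- bolt (a joint): Bolt travel in m: 0 home, grows towards the hopper's +y, 0.04 withdrawn (end stops at both). A 10 mm steel rod, 203 mm up; at home its end crosses in front of the lever and stops it from opening; above 0.03 it is clear. With the trap over about 0.1 rad open it runs against the lever and cannot go home. Takes about 3 N, stays where left.
- tray: Blue plastic tray, loose, 240 (x) by 112 (y) by 40 mm high, walls 4 mm, 0.7 kg, standing on the table under the hopper between its legs. Origin: centre of its underside; axes along its sides.
- pull0_mid (a point): Middle (14 mm up) of one of the five turned wooden drawer pulls in the hopper: mushroom-shaped, 29 mm across the head, 28 mm tall, 18 to 35 g.
- pull1_mid (a point): Middle (14 mm up) of one of the five turned wooden drawer pulls in the hopper: mushroom-shaped, 29 mm across the head, 28 mm tall, 18 to 35 g.
- pull2_mid (a point): Middle (14 mm up) of one of the five turned wooden drawer pulls in the hopper: mushroom-shaped, 29 mm across the head, 28 mm tall, 18 to 35 g.
- pull3_mid (a point): Middle (14 mm up) of one of the five turned wooden drawer pulls in the hopper: mushroom-shaped, 29 mm across the head, 28 mm tall, 18 to 35 g.
- pull4_mid (a point): Middle (14 mm up) of one of the five turned wooden drawer pulls in the hopper: mushroom-shaped, 29 mm across the head, 28 mm tall, 18 to 35 g.
- glue: Bystander: yellow glue bottle, 56 mm across, 150 mm tall. Origin: centre of its underside.
- screw_jar: Bystander: glass jar, 64 mm across, 80 mm tall. Origin: centre of its underside.
- mug: Bystander: blue mug, 76 mm across, 90 mm tall. Origin: centre of its underside.
- tape: Bystander: yellow tape measure, 70 x 34 x 62 mm. Origin: centre of its underside.
- hammer: Bystander: hammer lying flat, handle along its -x.
- driver: Bystander: red-handled screwdriver lying flat, handle along its -x.
- offcut: Bystander: pale wood offcut 110 x 45 x 32 mm. Origin: centre of its underside.

How it is judged:
On the way, in this order (a step that is already met when the one before it is completed fails the run):
1. the bolt is withdrawn clear of the lever while the trap is still shut (value of joint bolt above 0.02 m and value of joint trap below 0.2 rad), for 0.05 s.
2. the trap door hangs wide open and all five pulls lie in the tray (value of joint trap above 1.1 rad and x of pull0_mid in the frame of tray between -0.12 and 0.12 m and y of pull0_mid in the frame of tray between -0.056 and 0.056 m and height (world z) of each of pull0_mid, pull1_mid, pull2_mid, pull3_mid, pull4_mid below 0.075 m and x of pull1_mid in the frame of tray between -0.12 and 0.12 m and y of pull1_mid in the frame of tray between -0.056 and 0.056 m and x of pull2_mid in the frame of tray between -0.12 and 0.12 m and y of pull2_mid in the frame of tray between -0.056 and 0.056 m and x of pull3_mid in the frame of tray between -0.12 and 0.12 m and y of pull3_mid in the frame of tray between -0.056 and 0.056 m and x of pull4_mid in the frame of tray between -0.12 and 0.12 m and y of pull4_mid in the frame of tray between -0.056 and 0.056 m), for 0.2 s.
3. the trap door is shut again with the bolt still withdrawn (value of joint trap below 0.1 rad and value of joint bolt above 0.02 m), for 0.05 s.
At the end, for the whole second after the job is handed in: The trap is shut (within 0.06 rad), the bolt is home (within 7 mm), all five pulls lie inside the tray, and the tray is within 30 mm of where it stood (value of joint trap below 0.06 rad and value of joint bolt below 0.007 m and x of pull0_mid in the frame of tray between -0.12 and 0.12 m and y of pull0_mid in the frame of tray between -0.056 and 0.056 m and height (world z) of each of pull0_mid, pull1_mid, pull2_mid, pull3_mid, pull4_mid below 0.075 m and x of pull1_mid in the frame of tray between -0.12 and 0.12 m and y of pull1_mid in the frame of tray between -0.056 and 0.056 m and x of pull2_mid in the frame of tray between -0.12 and 0.12 m and y of pull2_mid in the frame of tray between -0.056 and 0.056 m and x of pull3_mid in the frame of tray between -0.12 and 0.12 m and y of pull3_mid in the frame of tray between -0.056 and 0.056 m and x of pull4_mid in the frame of tray between -0.12 and 0.12 m and y of pull4_mid in the frame of tray between -0.056 and 0.056 m and distance of tray from where it was at the start of the episode below 0.03 m); the robot touches nothing.
It fails at once if one of the seven bystanders around the hopper is moved more than 30 mm (distance of any of glue, screw_jar, mug, tape, hammer, driver, offcut from where it was at the start of the episode above 0.03 m).
It also fails if it takes over 58 s, if anything falls off the work surface, if the arm or the gripper's body presses on something with over 40 N, if the wrist force passes 120 N, or if a joint passes its speed limit or range.

## Working session

There is one attempt and no reset: what is moved stays moved. The work goes in short steps, Python scripts to look and compute and a tool call to move; the robot and the scene stay as the last step left them, time stands still between calls to the robot, and variables do not carry over. Pictures are saved under pics/ and viewed, and the job is handed in when it is done.

Besides the shell and the picture viewer there is one more tool, called after "Call:" as name(argument=value, ...) on one line, values as JSON. arm_command: Moves the arm, as the interface text tells. Its arguments: {"type":"object","properties":{"dp":{"type":"array","items":{"type":"array","items":{"type":"number"}}},"delta_rot":{"type":"array","items":{"type":"array","items":{"type":"number"}}},"grip":{"type":"array","items":{"type":"number"}},"squeeze":{"type":"number"}},"required":["dp","delta_rot","grip"]}

```bash
mkdir -p pics; ls; python3 - <<'E'
from rig import sensors, snapshot
import cv2, numpy as np, pickle
s=sensors.sense(); print(s)
for n in ("scene","top"):
    d=snapshot(n); cv2.imwrite(f"pics/{n}0.png",d["pixels"][:,:,::-1]); pickle.dump(d,open(f"{n}0.pkl","wb")); print(d["intrinsics"],d["view"])
E
```

```text
pics
{'t': 0.0, 'q': array([ 1.49961324e+00,  2.55738527e-01,  1.06982755e-01, -5.05155105e-04,
       -1.42390725e+00, -2.84615002e-01]), 'qd': array([ 0.0017704 ,  0.00031162,  0.00072065, -0.00241998, -0.00161127,
       -0.0004482 ]), 'tau': array([-1.58673138e-03, -3.86624730e+01,  2.37937242e+01,  5.36470145e+00,
       -6.19676895e-03,  4.52025457e-07]), 'tcp_pos': array([0.19133892, 0.51509831, 0.23038701]), 'eef_rot': array([-3.14154798e+00, -1.93188978e-03, -1.92666886e+00]), 'force': array([-0.34031083,  0.37233841, -0.1806746 ]), 'ft_torque': array([-0.01928263,  0.00208615, -0.02145519]), 'finger_gap': 0.08550977185939197}
[[385.16553422   0.         321.2019796 ]
 [  0.         385.16553422 206.12208557]
 [  0.           0.           1.        ]] [[ 0.25158924  0.96782902  0.00313676 -0.13034977]
 [ 0.59060821 -0.15096067 -0.79271232 -0.15739282]
 [-0.76673646  0.20129049 -0.60958784  1.53701434]
 [ 0.          0.          0.          1.        ]]
[[373.50554404   0.         316.28733922]
 [  0.         373.50554404 200.49305016]
 [  0.           0.           1.        ]] [[ 0.01873865 -0.9992699  -0.03329462  0.03198295]
 [-0.99275074 -0.01464157 -0.11929623  0.54003555]
 [ 0.11872165  0.03528871 -0.9923003   0.95594521]
 [ 0.          0.          0.          1.        ]]
```

View pics/scene0.png

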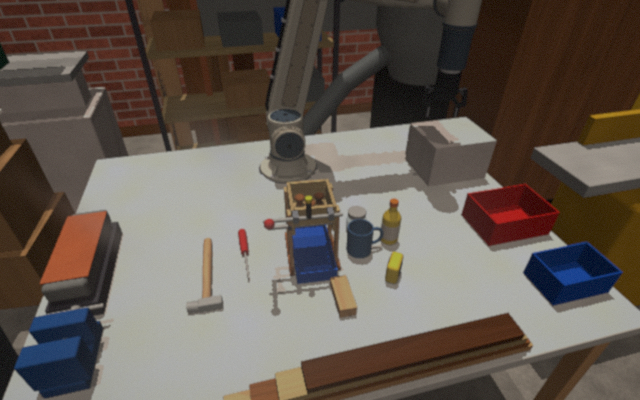

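View pics/top0.png

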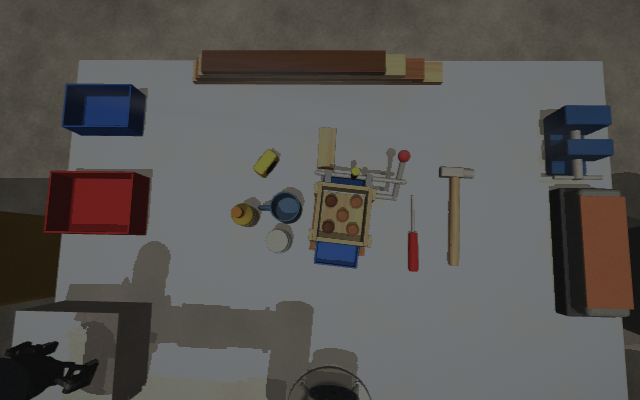

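```bash
python3 - <<'E'
import cv2
a=cv2.imread("pics/top0.png"); c=a[110:290,220:480]; cv2.imwrite("pics/topc0.png",cv2.resize(c,None,fx=3,fy=3,interpolation=cv2.INTER_CUBIC))
a=cv2.imread("pics/scene0.png"); c=a[170:300,220:420]; cv2.imwrite("pics/scenec0.png",cv2.resize(c,None,fx=4,fy=4,interpolation=cv2.INTER_CUBIC))
E
```

```text
(no output)
```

View pics/topc0.png

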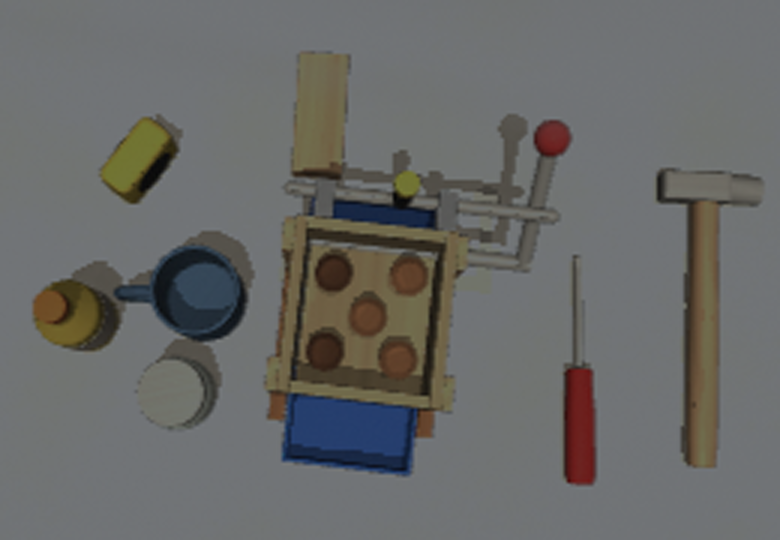

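View pics/scenec0.png

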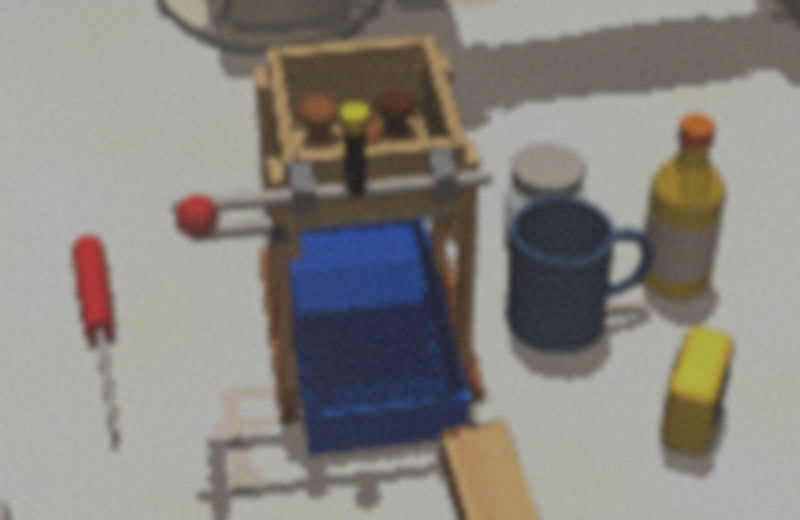

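```bash
cat > h.py <<'E'
import numpy as np, cv2, pickle
from scipy.optimize import least_squares
def proj(d,P):
    P=np.atleast_2d(P); V=d["view"]; c=P@V[:3,:3].T+V[:3,3]; u=c@d["intrinsics"].T; return u[:,:2]/u[:,2:]
def tow(p,P):
    P=np.atleast_2d(P); c,s=np.cos(p[2]),np.sin(p[2]); return P@np.array([[c,s,0],[-s,c,0],[0,0,1]])+[p[0],p[1],0]
def load(n): return pickle.load(open(n+".pkl","rb"))
E
python3 - <<'E'
from h import *
T=load("top0");S=load("scene0")
ball=[.1342,-.115,.2352];cap=[.085,-.02,.262]
ct=lambda x,y:[220+x/3-.33,110+y/3-.33]
cs=lambda x,y:[220+x/4-.37,170+y/4-.37]
obs=[(T,ball,ct(552,138)),(T,cap,ct(407,184)),(S,ball,cs(197,215)),(S,cap,cs(355,113)),
(T,[.055,.05,.215],ct(307,231)),(T,[.055,-.05,.215],ct(447,241)),(T,[-.055,-.05,.215],ct(430,397)),(T,[-.055,.05,.215],ct(290,386))]
f=lambda p:np.concatenate([(proj(d,tow(p,P))[0]-o) for d,P,o in obs])
r=least_squares(f,[.5,0,0],loss='soft_l1'); print(r.x); print(f(r.x).reshape(-1,2).round(2))
p=r.x; np.save("p.npy",p)
for n,P in dict(ball=ball,cap=cap,piv=[.055,-.115,.156]).items(): print(n,tow(p,P))
for n,d,(x0,y0,x1,y1),k in (("top0",T,(300,130,420,230),6),("scene0",S,(255,170,375,270),6)):
    a=cv2.resize(cv2.imread(f"pics/{n}.png")[y0:y1,x0:x1],None,fx=k,fy=k,interpolation=cv2.INTER_CUBIC); a=np.clip(a*1.5,0,255).astype(np.uint8)
    q=lambda P:tuple(int(v) for v in (proj(d,tow(p,P))[0]-[x0,y0]+.5)*k)
    R=[[.055,.05,.215],[.055,-.05,.215],[-.055,-.05,.215],[-.055,.05,.215]]
    for i in range(4): cv2.line(a,q(R[i]),q(R[(i+1)%4]),(0,255,0),1)
    cv2.line(a,q(ball),q([.055,-.115,.156]),(255,0,255),1); cv2.circle(a,q(cap),3,(255,0,0),-1); cv2.circle(a,q(ball),3,(255,0,0),-1)
    cv2.imwrite(f"pics/ov_{n}.png",a)
E
```

```text
[ 0.48957599 -0.0218425  -0.08693493]
[[-0.6   0.06]
 [ 1.67  0.64]
 [ 1.2   0.29]
 [-0.89  0.14]
 [-0.2  -0.35]
 [-0.67  0.92]
 [ 0.35  0.05]
 [ 0.11 -1.25]]
ball [[ 0.61328426 -0.14806019  0.2352    ]]
cap [[ 0.57251849 -0.04914714  0.262     ]]
piv [[ 0.53438336 -0.14118361  0.156     ]]
```

View pics/ov_top0.png

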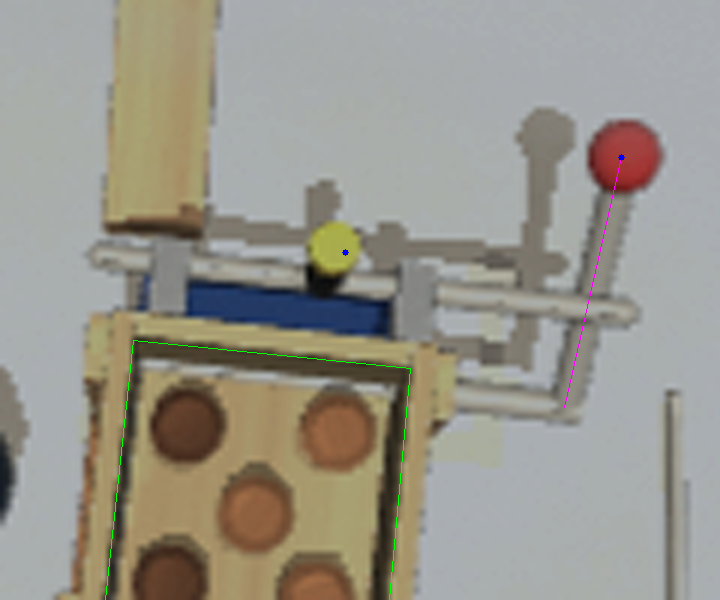

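View pics/ov_scene0.png

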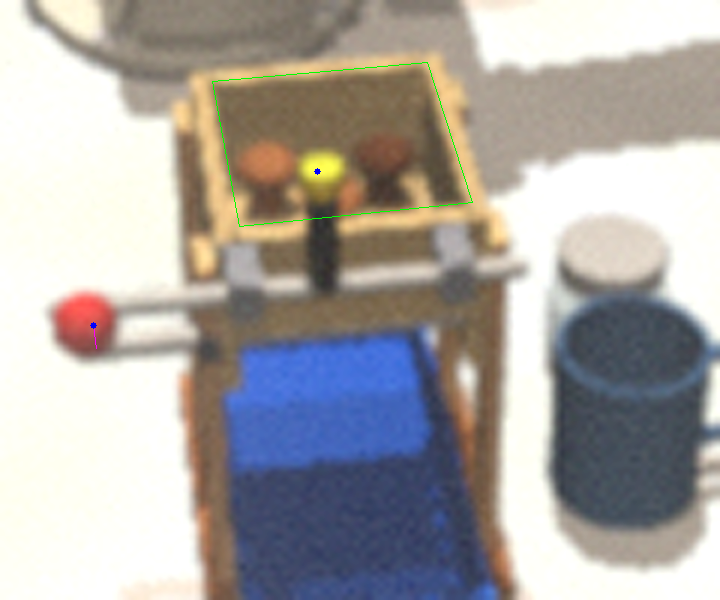

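```bash
python3 - <<'E'
from h import *
T=load("top0");S=load("scene0")
for n,a,b in (("ball",[220+552/3-.33,110+138/3-.33],[220+197/4-.37,170+215/4-.37]),("cap",[220+407/3-.33,110+184/3-.33],[220+355/4-.37,170+113/4-.37])):
    P=[d["intrinsics"]@d["view"][:3] for d in (T,S)]
    X=cv2.triangulatePoints(P[0],P[1],np.array(a),np.array(b))[:,0]; print(n,X[:3]/X[3])
p=np.load("p.npy"); print("dir y",-np.sin(p[2]),np.cos(p[2]), np.degrees(p[2]))
E
```

```text
ball [ 0.61302573 -0.14993231  0.23618297]
cap [ 0.57350795 -0.04642849  0.26262501]
dir y 0.08682547127743556 0.9962235379358647 -4.9810048303896854
```

Call:
arm_command(dp=[[0,0,60],[30,-40,100],[70,-90,110],[100,-140,110],[130,-190,110],[165,-240,110],[200,-290,110],[230,-340,110],[265,-390,110],[300,-440,110]], delta_rot=[[0,0,0],[0,0,5],[0,0,10],[0,0,15.4],[0,0,15.4],[0,0,15.4],[0,0,15.4],[0,0,15.4],[0,0,15.4],[0,0,15.4]], grip=[45,45,45,45,45,45,45,45,45,45], squeeze=20)

```text
t: 1.35
tcp_pos: [0.4922, 0.0738, 0.3411]
eef_rot: [3.141, 0.0, -1.658]
force: [-0.6, 0.8, 0.1]
finger_gap: 0.045
```

Call:
arm_command(dp=[[40,-61,0],[81,-122,0],[81,-122,-40],[81,-122,-40]], delta_rot=[[0,0,0],[0,0,0],[0,0,0],[0,0,0]], grip=[45,45,45,45])

```text
t: 1.85
tcp_pos: [0.5714, -0.0476, 0.2968]
eef_rot: [3.133, -0.001, -1.66]
force: [0.5, 0.4, -0.1]
finger_gap: 0.0449
```

```bash
cat > look.py <<'E'
import sys; from rig import sensors,snapshot; import cv2,numpy as np,pickle
t=sys.argv[1]
x0,y0,x1,y1=300,130,420,230
o=[]
for n,(x0,y0,x1,y1) in (("top",(295,125,425,225)),("scene",(250,170,380,270))):
    d=snapshot(n); pickle.dump(d,open(f"{n}{t}.pkl","wb")); a=d["pixels"][:,:,::-1]
    if len(sys.argv)>2: cv2.imwrite(f"pics/full_{n}{t}.png",a)
    o.append(np.clip(cv2.resize(a[y0:y1,x0:x1],None,fx=5,fy=5,interpolation=cv2.INTER_CUBIC)*1.4,0,255).astype(np.uint8))
    cv2.imwrite(f"pics/{n}{t}.png",o[-1])
s=sensors.sense(); print(s["t"],s["tcp_pos"],s["eef_rot"],s["force"],s["finger_gap"],s["q"].round(2))
E
python3 look.py 1
```

```text
1.95 [ 0.5723594  -0.0464792   0.30163173] [ 3.14114771e+00 -7.00901544e-04 -1.65801419e+00] [-0.12328255  0.49848588  0.04771798] 0.04497381256046505 [ 0.19  0.3   0.34  0.   -1.62  1.29]
```

View pics/scene1.png

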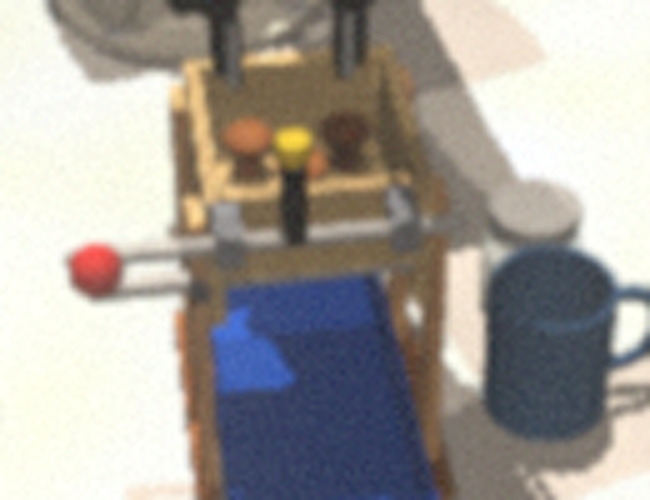

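View pics/top1.png

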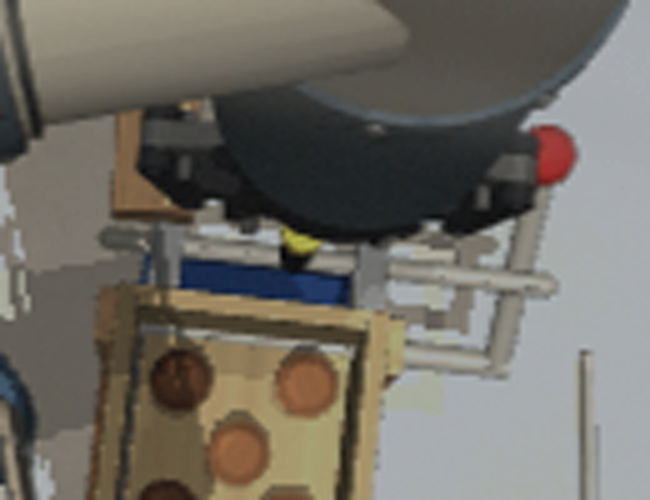

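The fingers stand centred over the yellow cap: in the scene crop they are at columns 230 and 347, with the cap at 293. Next I descend and close on the post.

Call:
arm_command(dp=[[0,0,-25],[0,0,-50],[0,0,-70],[0,0,-72],[0,0,-72],[0,0,-72],[0,0,-72],[0,0,-72]], delta_rot=[[0,0,0],[0,0,0],[0,0,0],[0,0,0],[0,0,0],[0,0,0],[0,0,0],[0,0,0]], grip=[45,45,45,30,20,10,8,8], squeeze=20)

```text
t: 2.95
tcp_pos: [0.5733, -0.0461, 0.2313]
eef_rot: [-3.138, 0.001, -1.657]
force: [-2.3, 3.1, 4.9]
finger_gap: 0.0171
```

```bash
python3 look.py 2
```

```text
3.05 [ 0.57322895 -0.04610151  0.23126605] [-3.13836488e+00  7.85884981e-04 -1.65736128e+00] [-2.59171532  3.48195212  6.40757672] 0.01726790431822137 [ 0.19  0.3   0.17  0.   -1.44  1.29]
```

View pics/scene2.png

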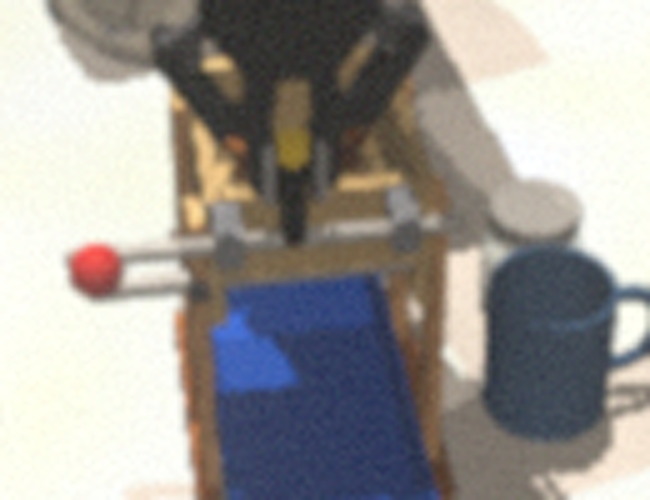

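Call:
arm_command(dp=[[0.5,6,0],[1,12,0],[1.5,18,0],[2,24,0],[2.5,30,0],[3,35,0],[3.3,38,0],[3.3,38,0]], delta_rot=[[0,0,0],[0,0,0],[0,0,0],[0,0,0],[0,0,0],[0,0,0],[0,0,0],[0,0,0]], grip=[8,8,8,8,8,8,8,8])

```text
t: 4.05
tcp_pos: [0.5767, -0.0098, 0.2313]
eef_rot: [-3.138, -0.002, -1.658]
force: [-1.2, -4.0, 5.3]
finger_gap: 0.0171
```

```bash
python3 look.py 3
```

```text
4.15 [ 0.57670009 -0.00981895  0.23132617] [-3.13805017e+00 -2.17171249e-03 -1.65823934e+00] [-0.18372327 -3.08245248  5.30247571] 0.016894822309173302 [ 0.26  0.31  0.18  0.   -1.44  1.23]
```

View pics/scene3.png

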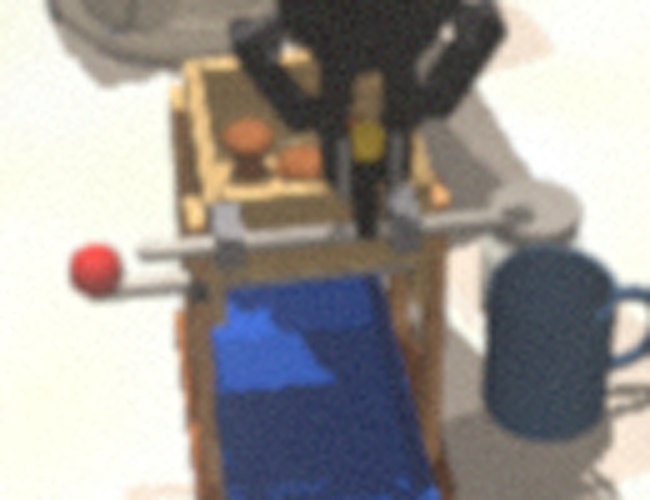

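View pics/top3.png

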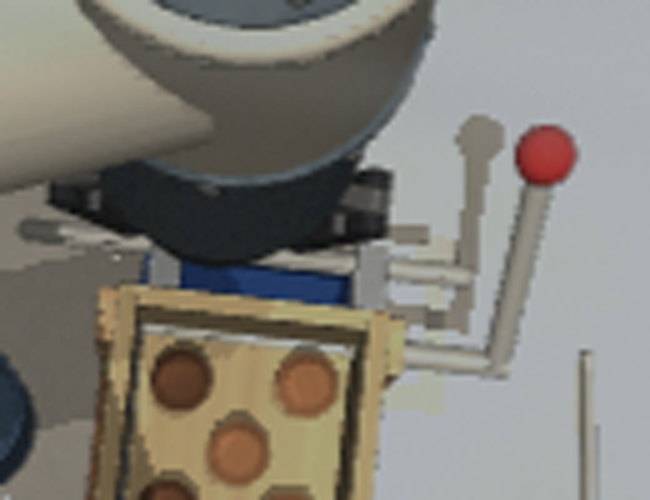

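Call:
arm_command(dp=[[0.2,2,0],[0.3,4,0],[0.3,4,0],[0.3,4,0]], delta_rot=[[0,0,0],[0,0,0],[0,0,0],[0,0,0]], grip=[8,8,8,8])

```text
t: 4.65
tcp_pos: [0.5766, -0.0096, 0.2313]
eef_rot: [-3.139, -0.009, -1.66]
force: [0.1, -14.2, 4.0]
finger_gap: 0.0175
```

Call:
arm_command(dp=[[0,-3,0],[0,-3,0],[0,-3,0],[0,-3,0],[0,-3,30],[0,-3,75],[0,-3,75]], delta_rot=[[0,0,0],[0,0,0],[0,0,0],[0,0,0],[0,0,0],[0,0,0],[0,0,0]], grip=[25,45,50,50,50,50,50])

```text
t: 5.52
tcp_pos: [0.5777, -0.0073, 0.3084]
eef_rot: [-3.134, 0.001, -1.658]
force: [0.5, 0.0, -0.3]
finger_gap: 0.05
```

```bash
python3 look.py 4
```

```text
5.625 [ 0.57624309 -0.00702771  0.30425988] [-3.14114107e+00  7.80756497e-04 -1.65750150e+00] [ 0.15953954  0.24785715 -0.94455432] 0.049621834385039025 [ 0.26  0.3   0.35 -0.   -1.62  1.23]
```

View pics/scene4.png

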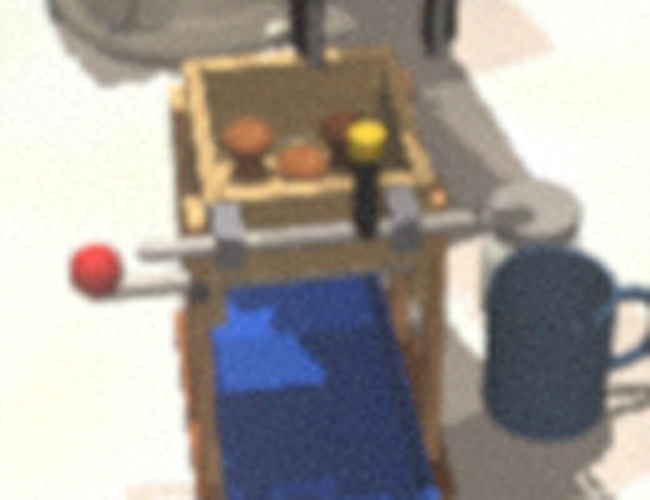

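Call:
arm_command(dp=[[12,-50,0],[25,-100,0],[37,-143,0],[37,-143,0],[37,-143,-40],[37,-143,-75],[37,-143,-88],[37,-143,-88]], delta_rot=[[0,0,0],[0,0,0],[0,0,0],[0,0,0],[0,0,0],[0,0,0],[0,0,0],[0,0,0]], grip=[50,50,50,50,50,50,50,50])

```text
t: 6.62
tcp_pos: [0.6128, -0.15, 0.2158]
eef_rot: [3.14, -0.0, -1.657]
force: [-0.4, -0.2, 0.9]
finger_gap: 0.0499
```

```bash
python3 look.py 5
```

```text
6.725 [ 0.61383979 -0.15040256  0.21791394] [-3.13915329e+00 -5.22684989e-04 -1.65730353e+00] [-0.79282678 -0.17505037  0.7445843 ] 0.050126031535009434 [ 0.01  0.42  0.31  0.   -1.46  1.48]
```

View pics/scene5.png

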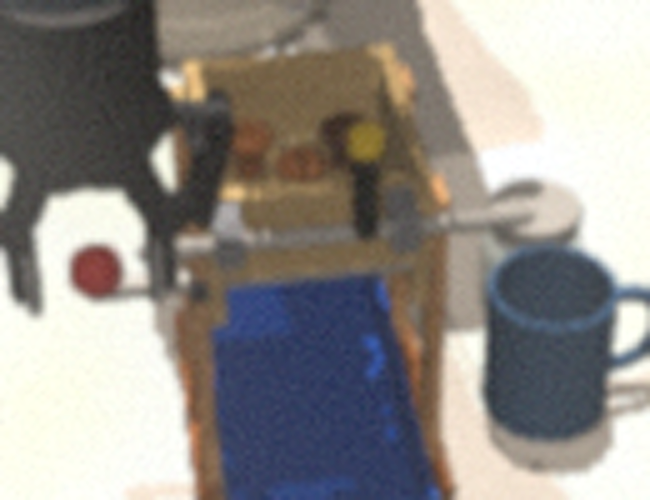

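View pics/top5.png

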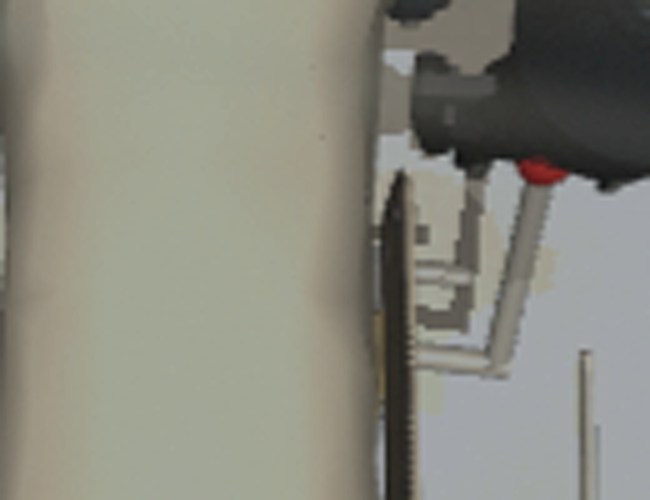

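The ball (scene crop column 97) sits between the fingers at 28 and 160. I close on it.

Call:
arm_command(dp=[[0,0,0],[0,0,0],[0,0,0],[0,0,0],[0,0,0]], delta_rot=[[0,0,0],[0,0,0],[0,0,0],[0,0,0],[0,0,0]], grip=[35,20,20,20,20], squeeze=35)

```text
t: 7.35
tcp_pos: [0.6139, -0.1492, 0.2178]
eef_rot: [-3.139, 0.002, -1.657]
force: [-1.2, 5.0, 4.6]
finger_gap: 0.0237
```

```bash
python3 - <<'E'
import numpy as np
c,s=np.cos(np.radians(4.98)),np.sin(np.radians(4.98))
for t in range(45,-42,-5):
    a=np.radians(t);b=np.radians(45);dx=112*(np.sin(a)-np.sin(b));dz=112*(np.cos(a)-np.cos(b)); print(t,[round(float(v),1) for v in (dx*c,-dx*s,dz)])
E
```

```text
45 [0.0, -0.0, 0.0]
40 [-7.2, 0.6, 6.6]
35 [-14.9, 1.3, 12.5]
30 [-23.1, 2.0, 17.8]
25 [-31.7, 2.8, 22.3]
20 [-40.7, 3.5, 26.0]
15 [-50.0, 4.4, 29.0]
10 [-59.5, 5.2, 31.1]
5 [-69.2, 6.0, 32.4]
0 [-78.9, 6.9, 32.8]
-5 [-88.6, 7.7, 32.4]
-10 [-98.3, 8.6, 31.1]
-15 [-107.8, 9.4, 29.0]
-20 [-117.1, 10.2, 26.0]
-25 [-126.1, 11.0, 22.3]
-30 [-134.7, 11.7, 17.8]
-35 [-142.9, 12.5, 12.5]
-40 [-150.6, 13.1, 6.6]
```

Call:
arm_command(dp=[[-4,0,4],[-7,0.5,6.5],[-11,1,10],[-15,1.5,12.5],[-23,2,18],[-23,2,18]], delta_rot=[[0,0,0],[0,0,0],[0,0,0],[0,0,0],[0,0,0],[0,0,0]], grip=[20,20,20,20,20,20])

```text
t: 8.1
tcp_pos: [0.59, -0.1469, 0.2349]
eef_rot: [-3.141, 0.003, -1.657]
force: [-2.6, 6.4, 3.0]
finger_gap: 0.0234
```

```bash
python3 look.py 6
```

```text
8.2 [ 0.59007984 -0.14693566  0.23485876] [-3.14105009e+00  2.54948385e-03 -1.65711757e+00] [-2.17601675  6.01114369  2.61238373] 0.02379313846644357 [ 0.01  0.37  0.28 -0.   -1.48  1.47]
```

View pics/scene6.png

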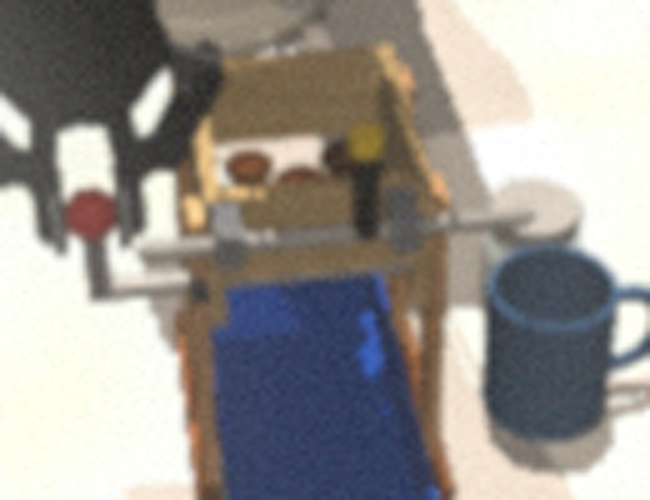

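The ball is held and the lever has risen about 15°; the pulls have begun to sink. I continue along the arc.

Call:
arm_command(dp=[[-8.6,0.8,4.3],[-17.6,1.5,8],[-27,2.4,11],[-36.5,3.2,13],[-46,4,14.4],[-56,5,14.8],[-65.6,5.7,14.4],[-75,6.6,13],[-85,7.4,11],[-94,8.2,8]], delta_rot=[[0,0,0],[0,0,0],[0,0,0],[0,0,0],[0,0,0],[0,0,0],[0,0,0],[0,0,0],[0,0,0],[0,0,0]], grip=[20,20,20,20,20,20,20,20,20,20])

```text
t: 9.45
tcp_pos: [0.4986, -0.1384, 0.245]
eef_rot: [-3.133, 0.003, -1.656]
force: [0.9, 10.4, 10.9]
finger_gap: 0.0209
```

```bash
python3 look.py 7
```

```text
9.55 [ 0.49685534 -0.13830508  0.24466571] [-3.13630753  0.00355429 -1.65640865] [-2.51008322 10.58851999  9.09603168] 0.02022251563266011 [ 0.03  0.18  0.05 -0.   -1.43  1.46]
```

View pics/scene7.png

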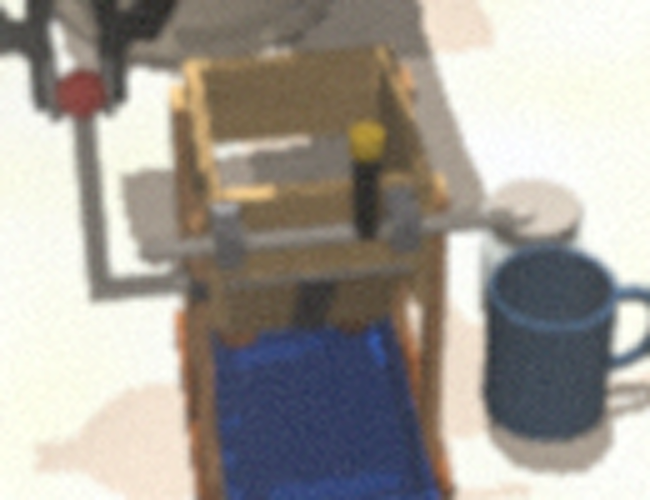

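```bash
cat > lev.py <<'E'
from h import *
import sys
from scipy.ndimage import label
t=sys.argv[1]; p=np.load("p.npy")
for n in ("scene","top"):
    d=load(n+t); a=d["pixels"].astype(int)
    m=(a[...,0]>1.9*a[...,1])&(a[...,0]>1.9*a[...,2])&(a[...,0]>60)
    q=np.array([proj(d,tow(p,[.055+.112*np.sin(k),-.117,.156+.112*np.cos(k)]))[0] for k in np.radians(np.arange(-45,51,1))])
    yy,xx=np.nonzero(m); D=np.hypot(xx[:,None]-q[:,0],yy[:,None]-q[:,1]).min(1); k=D<7
    if k.sum()<8: print(n,"not seen"); continue
    c=np.array([xx[k].mean(),yy[k].mean()]); e=np.hypot(*(q-c).T); i=e.argmin()
    print(n,"n",k.sum(),"px",c.round(1),"theta",-45+i,"miss px",e[i].round(2),"ball",tow(p,[.055+.112*np.sin(np.radians(-45+i)),-.117,.156+.112*np.cos(np.radians(-45+i))]).round(4))
E
for i in 0 5 6 7; do echo $i; python3 lev.py $i; done
```

```text
0
scene n 56 px [268.7 222.8] theta 44 miss px 0.48 ball [[ 0.6117 -0.1499  0.2366]]
top n 99 px [403.4 155.9] theta 45 miss px 0.61 ball [[ 0.6131 -0.1501  0.2352]]
5
scene n 40 px [268.6 223.8] theta 45 miss px 0.66 ball [[ 0.6131 -0.1501  0.2352]]
top n 28 px [402.8 159.3] theta 39 miss px 1.69 ball [[ 0.6044 -0.1493  0.243 ]]
6
scene n 8 px [267.2 212.6] theta 31 miss px 0.86 ball [[ 0.5917 -0.1482  0.252 ]]
top n 17 px [403.4 168.1] theta 25 miss px 1.61 ball [[ 0.5814 -0.1473  0.2575]]
7
scene n 11 px [266. 188.] theta -12 miss px 0.29 ball [[ 0.511  -0.1412  0.2656]]
top not seen
```

The ball has crept toward the pad edge (lever about −12°, TCP about 12 mm ahead of it). I regrip centred and firmer.

Call:
arm_command(dp=[[0,0,0],[0,0,0],[6,-1.5,1],[13,-2.5,2],[13,-2.5,2],[13,-2.5,2],[13,-2.5,2],[13,-2.5,2],[13,-2.5,2]], delta_rot=[[0,0,0],[0,0,0],[0,0,0],[0,0,0],[0,0,0],[0,0,0],[0,0,0],[0,0,0],[0,0,0]], grip=[40,40,40,40,25,20,20,20,20], squeeze=60)

```text
t: 10.68
tcp_pos: [0.5108, -0.1393, 0.2447]
eef_rot: [-3.138, 0.006, -1.656]
force: [1.2, 13.0, 4.1]
finger_gap: 0.0234
```

```bash
python3 look.py 8; python3 lev.py 8
```

```text
10.775 [ 0.51082514 -0.13931237  0.2446745 ] [-3.13823923  0.00633441 -1.65604581] [ 0.4818861  12.16476747  3.77546737] 0.02306498049321718 [ 0.03  0.21  0.08 -0.01 -1.44  1.46]
scene n 10 px [265.8 188.3] theta -11 miss px 0.09 ball [[ 0.5129 -0.1413  0.2659]]
top not seen
```

View pics/scene8.png

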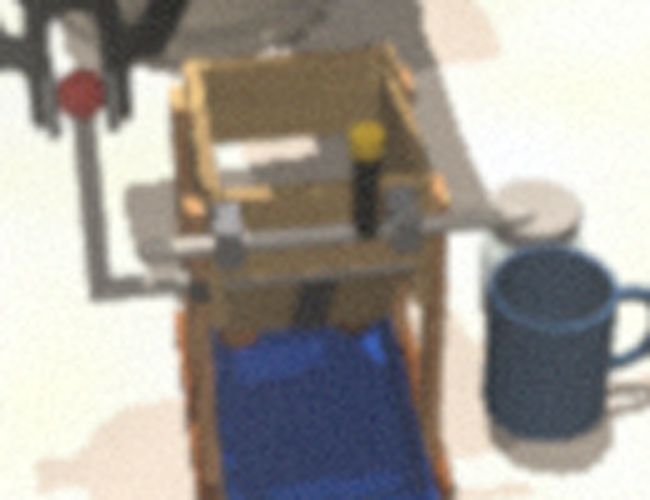

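View pics/top8.png

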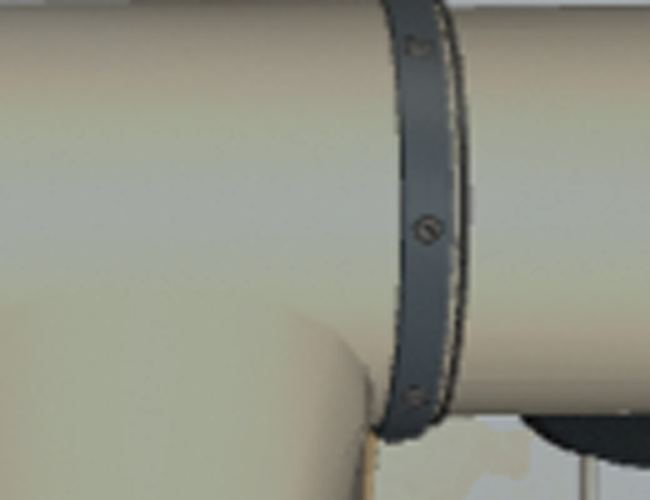

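Call:
arm_command(dp=[[-5.5,-1.5,-1.2],[-11.4,-1,-2.9],[-17,-0.5,-4.7],[-22.3,0,-6.8],[-27.6,0.4,-9.2],[-32.8,0.9,-12],[-38,1.3,-15],[-42.7,1.7,-18.2],[-43.5,1.8,-18.8],[-43.5,1.8,-18.8]], delta_rot=[[0,0,0],[0,0,0],[0,0,0],[0,0,0],[0,0,0],[0,0,0],[0,0,0],[0,0,0],[0,0,0],[0,0,0]], grip=[20,20,20,20,20,20,20,20,20,20])

```text
t: 12.02
tcp_pos: [0.4687, -0.1353, 0.2259]
eef_rot: [-3.135, 0.011, -1.655]
force: [2.9, 20.7, 4.8]
finger_gap: 0.0231
```

```bash
python3 look.py 9; python3 lev.py 9
```

```text
12.125 [ 0.46872498 -0.13532385  0.22593979] [-3.13525196  0.01068871 -1.65494162] [ 3.76787735 21.74422435  5.69254027] 0.02294423171985655 [ 0.03  0.13 -0.06 -0.01 -1.38  1.46]
scene n 16 px [265.9 184.6] theta -35 miss px 0.46 ball [[ 0.4702 -0.1376  0.2477]]
top not seen
```

View pics/scene9.png

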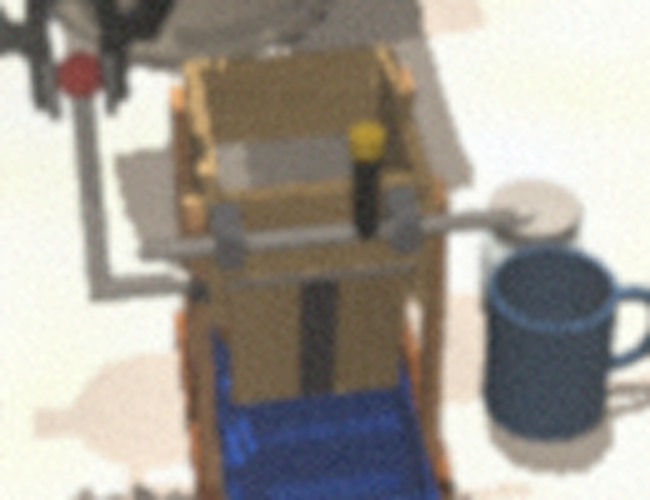

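Call:
arm_command(dp=[[0,2,0],[0,4,0],[0,4,0]], delta_rot=[[0,0,0],[0,0,0],[0,0,0]], grip=[20,20,20])

```text
t: 12.5
tcp_pos: [0.4686, -0.1351, 0.2258]
eef_rot: [-3.136, 0.003, -1.657]
force: [7.1, 5.4, -0.7]
finger_gap: 0.0231
```

```bash
python3 look.py 10 f; python3 lev.py 10
```

```text
12.6 [ 0.46858397 -0.13508835  0.22575067] [-3.13594831  0.00368567 -1.65718695] [ 6.04297024  6.28033227 -1.50253722] 0.022969168447282803 [ 0.04  0.13 -0.06 -0.   -1.37  1.45]
scene n 21 px [266.  184.2] theta -34 miss px 0.81 ball [[ 0.4718 -0.1377  0.2489]]
top not seen
```

View pics/full_top10.png

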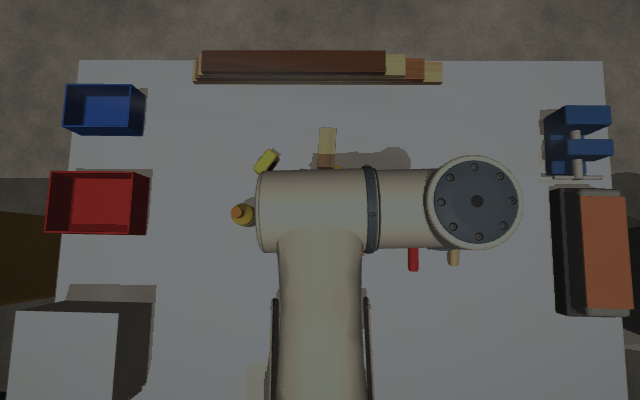

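View pics/full_scene10.png

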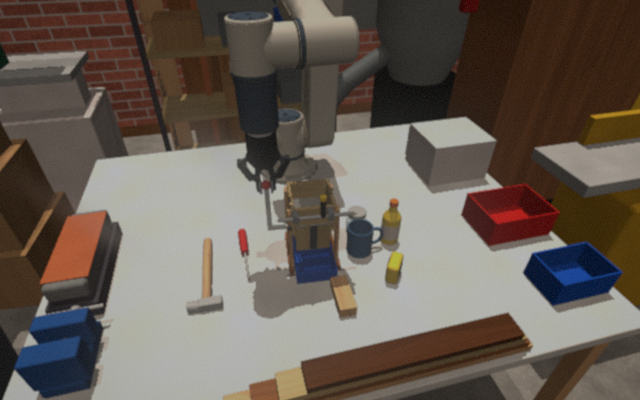

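Call:
arm_command(dp=[[0,0,0],[0,0,0],[0,0,0],[0,0,40],[0,0,90],[-10,-50,100],[-25,-110,110],[-40,-170,110],[-60,-230,110],[-80,-290,110]], delta_rot=[[0,0,0],[0,0,0],[0,0,0],[0,0,0],[0,0,0],[0,0,0],[0,0,0],[0,0,0],[0,0,0],[0,0,0]], grip=[35,50,50,50,50,50,50,50,50,50])

```text
t: 13.85
tcp_pos: [0.385, -0.4274, 0.3355]
eef_rot: [3.141, -0.0, -1.658]
force: [2.1, 0.7, 0.7]
finger_gap: 0.0503
```

```bash
python3 look.py 11 f; python3 lev.py 11; python3 - <<'E'
import cv2
a=cv2.imread("pics/full_top11.png"); cv2.imwrite("pics/tc11.png",cv2.convertScaleAbs(cv2.resize(a[120:280,290:430],None,fx=4,fy=3.7,interpolation=cv2.INTER_CUBIC),alpha=1.7))
E
```

```text
13.95 [ 0.38324555 -0.43010216  0.33373596] [ 3.13808358e+00  4.15271180e-04 -1.66450482e+00] [ 0.83569797  0.18210003 -0.66222868] 0.05005313462715708 [-0.57  0.31  0.44  0.   -1.7   2.05]
scene n 39 px [265.5 183.7] theta -34 miss px 1.05 ball [[ 0.4718 -0.1377  0.2489]]
top n 116 px [398.8 221.7] theta -34 miss px 1.16 ball [[ 0.4718 -0.1377  0.2489]]
```

View pics/tc11.png

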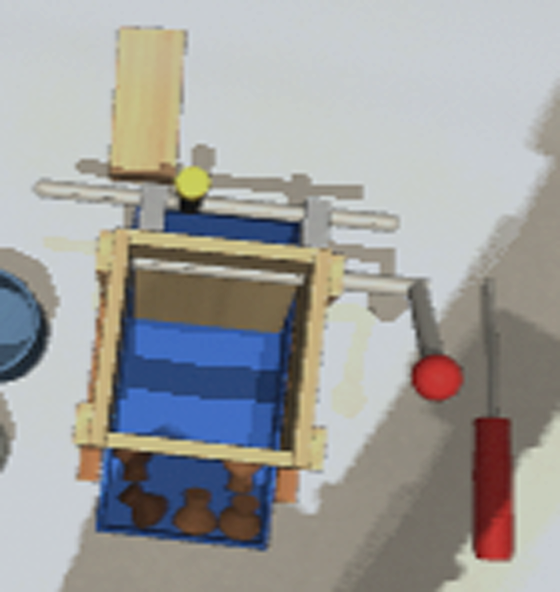

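View pics/scene11.png

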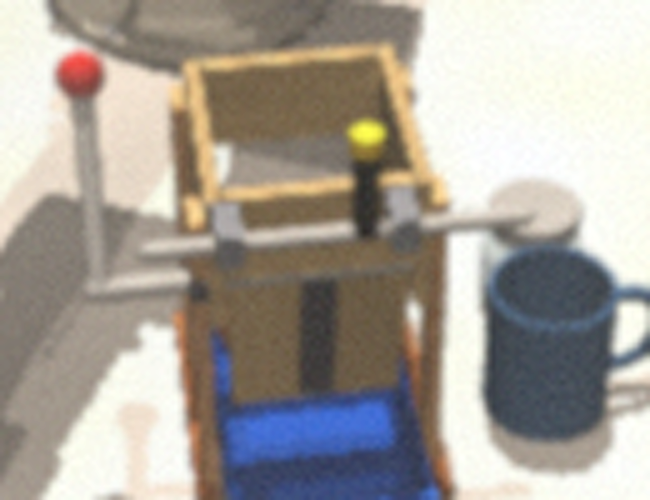

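All five pulls lie at the near end of the tray (crop pixels about (131,465), (150,507), (195,510), (240,475), (240,517)). The bystanders are unmoved. I go back to the ball.

Call:
arm_command(dp=[[17,60,0],[34,120,0],[51,175,0],[68,230,0],[87,291,-5],[87,291,-20],[87,291,-20],[87,291,-20]], delta_rot=[[0,0,0],[0,0,0],[0,0,0],[0,0,0],[0,0,0],[0,0,0],[0,0,0],[0,0,0]], grip=[50,50,50,50,50,50,50,50])

```text
t: 14.95
tcp_pos: [0.473, -0.1351, 0.3161]
eef_rot: [-3.141, -0.001, -1.659]
force: [-0.1, -1.1, 1.1]
finger_gap: 0.0499
```

```bash
python3 look.py 12; python3 lev.py 12
```

```text
15.05 [ 0.47314699 -0.13531976  0.31618713] [-3.14046261e+00 -1.84613914e-04 -1.65921417e+00] [-0.18733109 -0.41825512  0.08147749] 0.05029482895047565 [ 0.04  0.13  0.16  0.   -1.6   1.44]
scene n 34 px [265.6 183.4] theta -34 miss px 1.33 ball [[ 0.4718 -0.1377  0.2489]]
top not seen
```

Call:
arm_command(dp=[[-2,-1.5,-40],[-2,-1.5,-75],[-2,-1.5,-88],[-2,-1.5,-88],[-2,-1.5,-88],[-2,-1.5,-88],[-2,-1.5,-88],[-2,-1.5,-88]], delta_rot=[[0,0,0],[0,0,0],[0,0,0],[0,0,0],[0,0,0],[0,0,0],[0,0,0],[0,0,0]], grip=[50,50,50,40,25,20,20,20], squeeze=60)

```text
t: 16.05
tcp_pos: [0.4721, -0.1355, 0.2293]
eef_rot: [-3.138, 0.001, -1.657]
force: [-1.4, 4.8, 5.3]
finger_gap: 0.0234
```

```bash
python3 - <<'E'
import numpy as np
c,s=np.cos(np.radians(4.98)),np.sin(np.radians(4.98))
for t in range(-30,51,5):
    a=np.radians(t);b=np.radians(-35);dx=112*(np.sin(a)-np.sin(b));dz=112*(np.cos(a)-np.cos(b)); print(t,[round(float(v),1) for v in (dx*c,-dx*s,dz)])
E
```

```text
-30 [8.2, -0.7, 5.2]
-25 [16.8, -1.5, 9.8]
-20 [25.8, -2.3, 13.5]
-15 [35.1, -3.1, 16.4]
-10 [44.6, -3.9, 18.6]
-5 [54.3, -4.7, 19.8]
0 [64.0, -5.6, 20.3]
5 [73.7, -6.4, 19.8]
10 [83.4, -7.3, 18.6]
15 [92.9, -8.1, 16.4]
20 [102.2, -8.9, 13.5]
25 [111.2, -9.7, 9.8]
30 [119.8, -10.4, 5.2]
35 [128.0, -11.2, 0.0]
40 [135.7, -11.8, -5.9]
45 [142.9, -12.5, -12.5]
50 [149.5, -13.0, -19.8]
```

Call:
arm_command(dp=[[4,-0.3,2.7],[8.2,-0.5,5.2],[16.8,-1,9.8],[25.8,-1.6,13.5],[35,-2.2,16.4],[44.6,-3,18.6],[54.3,-3.8,19.8],[64,-4.6,20.3],[73.7,-5.4,19.8],[73.7,-5.4,19.8]], delta_rot=[[0,0,0],[0,0,0],[0,0,0],[0,0,0],[0,0,0],[0,0,0],[0,0,0],[0,0,0],[0,0,0],[0,0,0]], grip=[20,20,20,20,20,20,20,20,20,20])

```text
t: 17.3
tcp_pos: [0.5456, -0.1414, 0.2471]
eef_rot: [-3.141, 0.0, -1.658]
force: [-0.5, -0.0, 0.2]
finger_gap: 0.02
```

```bash
python3 look.py 13; python3 lev.py 13
```

```text
17.4 [ 0.54488513 -0.14141457  0.24729116] [-3.14156689e+00 -3.03668516e-05 -1.65774759e+00] [-1.00073832  0.48546822  0.69856977] 0.020006966236142443 [ 0.02  0.28  0.18  0.   -1.47  1.46]
scene n 41 px [266.  185.5] theta -45 miss px 0.41 ball [[ 0.4553 -0.1363  0.2352]]
top n 112 px [401.5 205.7] theta -16 miss px 1.03 ball [[ 0.5035 -0.1405  0.2637]]
```

View pics/scene13.png

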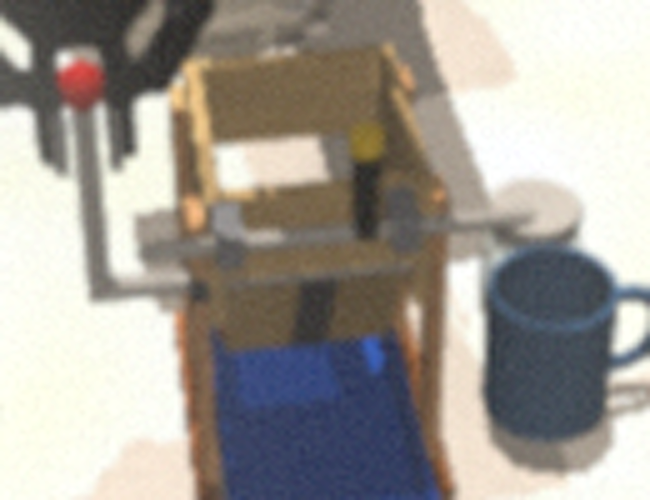

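The ball slipped out (lever at about −16° now, gripper empty on its +x side). The ball is slippery, so I will push it with closed fingers from the −x side instead.

Call:
arm_command(dp=[[0,0,25],[0,0,52],[-25,1.5,52],[-50,3,52],[-76,4.5,52],[-76,4.5,52],[-76,4.5,30],[-76,4.5,4],[-76,4.5,4]], delta_rot=[[0,0,0],[0,0,0],[0,0,0],[0,0,0],[0,0,0],[0,0,0],[0,0,0],[0,0,0],[0,0,0]], grip=[15,5,0,0,0,0,0,0,0])

```text
t: 18.52
tcp_pos: [0.468, -0.1368, 0.2496]
eef_rot: [3.137, -0.0, -1.658]
force: [-0.0, -0.4, -0.3]
finger_gap: 0.0002
```

```bash
python3 look.py 14; python3 lev.py 14
```

```text
18.625 [ 0.46933514 -0.1371964   0.25211839] [-3.14084675e+00 -6.66966016e-04 -1.65774767e+00] [-0.13376862  0.68657456  0.3256047 ] -0.0001088125754032372 [ 0.04  0.13  0.    0.   -1.44  1.45]
scene not seen
top not seen
```

View pics/scene14.png

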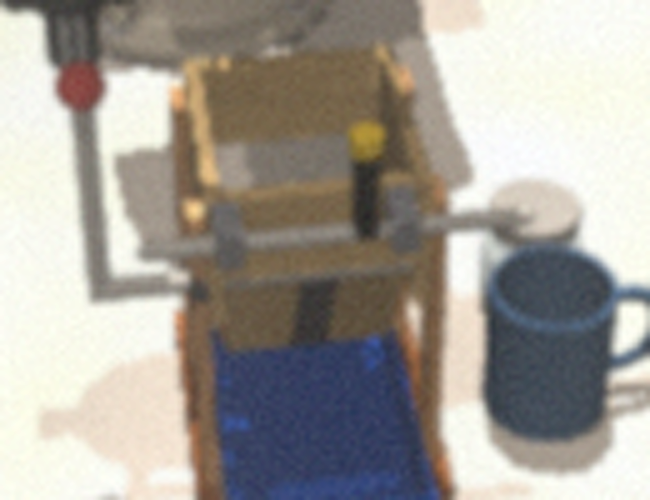

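View pics/top14.png

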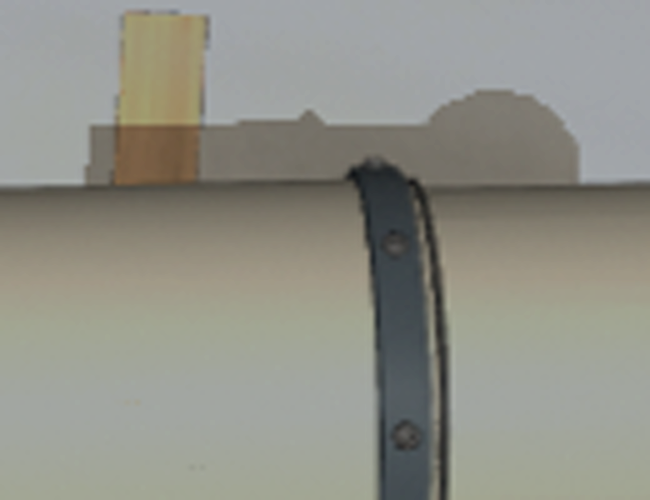

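```bash
python3 - <<'E'
from h import *
p=np.load("p.npy")
for t in range(-15,49,5):
    a=np.radians(t); zo=np.interp(t,[15,25,35,45],[-15,-12,-6,-2])
    b=tow(p,[.055+.112*np.sin(a)-.024,-.116,.156+.112*np.cos(a)])[0]*1000; b[2]+=zo
    print(t,b.round(1),(b-[469.3,-137.2,252.1]).round(1))
E
```

```text
-15 [ 481.5 -137.6  249.2] [12.2 -0.4 -2.9]
-10 [ 491.  -138.4  251.3] [21.7 -1.2 -0.8]
-5 [ 500.7 -139.2  252.6] [31.4 -2.   0.5]
0 [ 510.4 -140.1  253. ] [41.1 -2.9  0.9]
5 [ 520.1 -140.9  252.6] [50.8 -3.7  0.5]
10 [ 529.8 -141.8  251.3] [60.5 -4.6 -0.8]
15 [ 539.3 -142.6  249.2] [70.  -5.4 -2.9]
20 [ 548.5 -143.4  247.7] [79.2 -6.2 -4.4]
25 [ 557.5 -144.2  245.5] [88.2 -7.  -6.6]
30 [ 566.2 -145.   244. ] [96.9 -7.8 -8.1]
35 [ 574.4 -145.7  241.7] [105.1  -8.5 -10.4]
40 [ 582.1 -146.3  237.8] [112.8  -9.1 -14.3]
45 [ 589.3 -147.   233.2] [120.   -9.8 -18.9]
```

Call:
arm_command(dp=[[12,-0.5,-2],[21.7,-1.2,-0.8],[31,-2,0.5],[41,-3,1],[51,-3.7,0.5],[60.5,-4.6,-1],[70,-5.4,-3],[79,-6.2,-4.5],[79,-6.2,-4.5]], delta_rot=[[0,0,0],[0,0,0],[0,0,0],[0,0,0],[0,0,0],[0,0,0],[0,0,0],[0,0,0],[0,0,0]], grip=[0,0,0,0,0,0,0,0,0])

```text
t: 19.75
tcp_pos: [0.5489, -0.143, 0.246]
eef_rot: [-3.141, 0.0, -1.658]
force: [0.7, -0.8, 0.3]
finger_gap: 0.0002
```

```bash
python3 look.py 15; python3 lev.py 15
```

```text
19.85 [ 0.54856042 -0.14296034  0.24657265] [-3.14042631e+00  3.82930956e-04 -1.65776319e+00] [0.50616153 0.16307466 0.87617161] -8.249367976939001e-05 [ 0.02  0.28  0.19 -0.   -1.47  1.46]
scene not seen
top not seen
```

View pics/scene15.png

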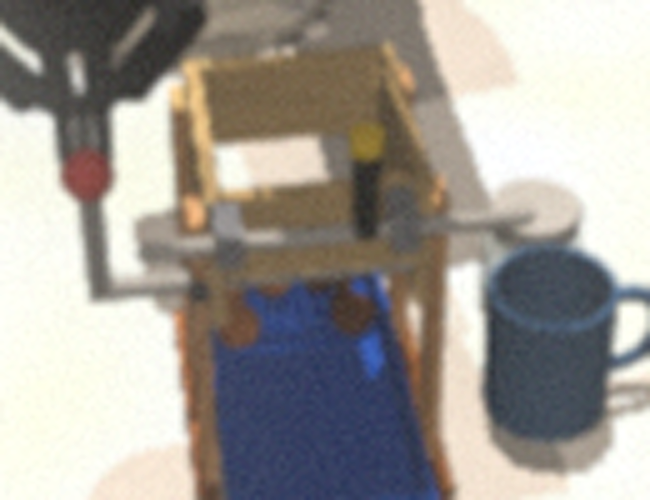

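Pushing works, and several pulls are visible in the tray. I push on to closed.

Call:
arm_command(dp=[[9,-0.8,-2],[17.7,-1.6,-3.5],[26,-2.3,-6],[30,-2.6,-8],[33.5,-3,-10],[37,-3.3,-12],[39,-3.5,-13.5],[39,-3.5,-13.5]], delta_rot=[[0,0,0],[0,0,0],[0,0,0],[0,0,0],[0,0,0],[0,0,0],[0,0,0],[0,0,0]], grip=[0,0,0,0,0,0,0,0])

```text
t: 20.85
tcp_pos: [0.585, -0.1464, 0.2309]
eef_rot: [3.135, 0.0, -1.658]
force: [-6.7, -0.0, -4.2]
finger_gap: -0.0004
```

```bash
python3 look.py 16; python3 lev.py 16
```

```text
20.95 [ 0.58504172 -0.14633471  0.23097368] [ 3.13472171e+00  5.79822604e-04 -1.65811742e+00] [-5.63519505  0.63263847 -3.86282009] 0.0003084680684869142 [ 0.01  0.37  0.26 -0.   -1.48  1.47]
scene n 31 px [268.1 221.8] theta 43 miss px 1.0 ball [[ 0.6103 -0.1498  0.2379]]
top not seen
```

View pics/scene16.png

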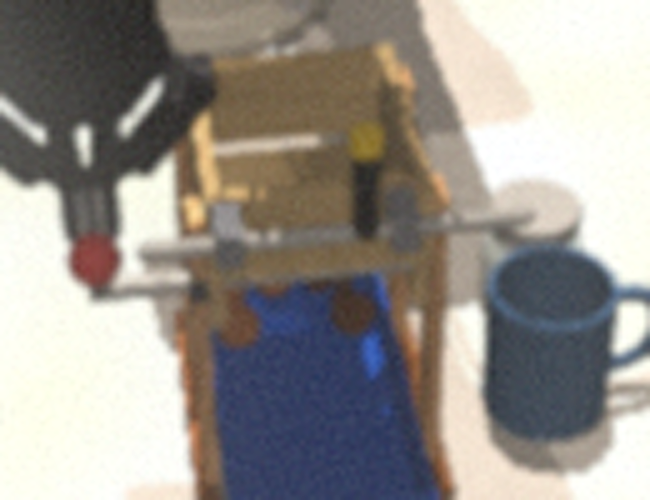

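Call:
arm_command(dp=[[2,0,-2],[4,-0.3,-4],[6,-0.5,-5.5],[6,-0.5,-5.5]], delta_rot=[[0,0,0],[0,0,0],[0,0,0],[0,0,0]], grip=[0,0,0,0])

```text
t: 21.45
tcp_pos: [0.5891, -0.1469, 0.2275]
eef_rot: [3.133, -0.0, -1.658]
force: [-16.4, 3.9, 6.6]
finger_gap: 0.0
```

```bash
python3 look.py 17; python3 lev.py 17
```

```text
21.55 [ 0.58904507 -0.1468563   0.22752771] [ 3.13268875e+00 -7.81518548e-05 -1.65768539e+00] [-15.83755093   3.36405151   6.96358075] -0.00010274356598399105 [ 0.01  0.38  0.27 -0.   -1.47  1.47]
scene n 31 px [268.4 224. ] theta 45 miss px 0.9 ball [[ 0.6131 -0.1501  0.2352]]
top not seen
```

View pics/scene17.png

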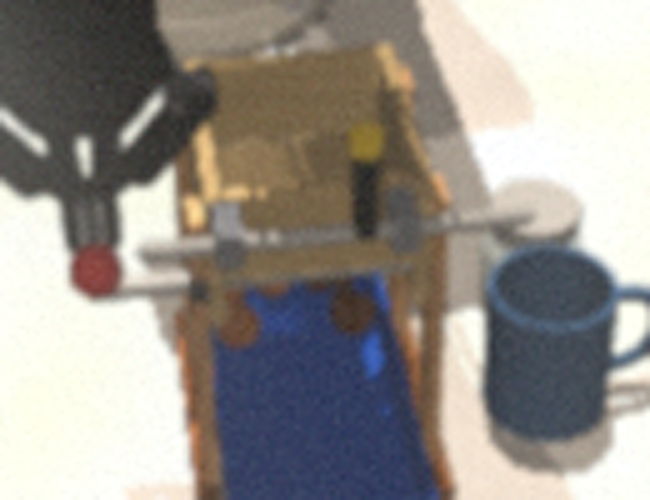

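Call:
arm_command(dp=[[2,-0.2,-1],[4,-0.3,-2],[4,-0.3,-2]], delta_rot=[[0,0,0],[0,0,0],[0,0,0]], grip=[0,0,0])

```text
t: 21.92
tcp_pos: [0.5895, -0.147, 0.2273]
eef_rot: [3.127, -0.001, -1.657]
force: [-29.3, 8.5, 19.4]
finger_gap: 0.0003
```

Firm stop at 29 N with the ball at its original place, so the trap is shut. Next I back off and go to the knob.

Call:
arm_command(dp=[[-10,1,6],[-18,2,20],[-18,2,60],[-18,2,85],[-18,45,85],[-18,90,85],[-18,137,85],[-18,137,85],[-18,137,85]], delta_rot=[[0,0,0],[0,0,0],[0,0,0],[0,0,0],[0,0,0],[0,0,0],[0,0,0],[0,0,0],[0,0,0]], grip=[0,0,0,0,20,45,45,45,45], squeeze=20)

```text
t: 23.05
tcp_pos: [0.5794, -0.0105, 0.3114]
eef_rot: [-3.14, -0.0, -1.657]
force: [0.9, -0.3, 0.3]
finger_gap: 0.045
```

```bash
python3 look.py 18; python3 lev.py 18
```

```text
23.15 [ 0.57917727 -0.01127185  0.31117046] [-3.14063749e+00 -8.29009202e-05 -1.65887611e+00] [ 0.72369316  0.27022492 -0.94218257] 0.045216761177486624 [ 0.25  0.31  0.38  0.   -1.64  1.23]
scene n 51 px [268.4 222.7] theta 44 miss px 0.77 ball [[ 0.6117 -0.1499  0.2366]]
top n 100 px [403.3 155.9] theta 45 miss px 0.71 ball [[ 0.6131 -0.1501  0.2352]]
```

View pics/scene18.png

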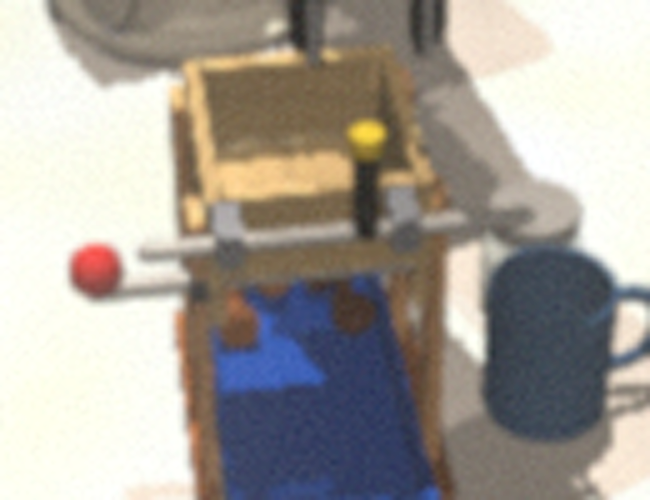

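The ball pixels match the start in both views, so the trap is shut. Now I descend on the knob.

Call:
arm_command(dp=[[-2.5,1.5,-25],[-2.5,1.5,-55],[-2.5,1.5,-82],[-2.5,1.5,-82],[-2.5,1.5,-82],[-2.5,1.5,-82],[-2.5,1.5,-82],[-2.5,1.5,-82]], delta_rot=[[0,0,0],[0,0,0],[0,0,0],[0,0,0],[0,0,0],[0,0,0],[0,0,0],[0,0,0]], grip=[45,45,45,40,25,10,8,8], squeeze=20)

```text
t: 24.15
tcp_pos: [0.5771, -0.0098, 0.2305]
eef_rot: [-3.138, -0.001, -1.658]
force: [0.7, -4.0, 6.0]
finger_gap: 0.0171
```

Call:
arm_command(dp=[[-0.5,-6,0],[-1,-12,0],[-1.5,-18,0],[-2,-24,0],[-2.6,-30,0],[-3,-35,0],[-3.3,-38,0],[-3.3,-38,0]], delta_rot=[[0,0,0],[0,0,0],[0,0,0],[0,0,0],[0,0,0],[0,0,0],[0,0,0],[0,0,0]], grip=[8,8,8,8,8,8,8,8])

```text
t: 25.15
tcp_pos: [0.5737, -0.0461, 0.2305]
eef_rot: [-3.138, 0.002, -1.657]
force: [-1.4, 1.0, 6.9]
finger_gap: 0.017
```

```bash
python3 look.py 19; python3 lev.py 19
```

```text
25.25 [ 0.57370497 -0.04610536  0.23047497] [-3.13846916e+00  1.59472841e-03 -1.65710187e+00] [-1.74423206  0.93076991  7.76042862] 0.017077370963115516 [ 0.19  0.3   0.17 -0.   -1.44  1.29]
scene n 54 px [268.6 222.6] theta 44 miss px 0.59 ball [[ 0.6117 -0.1499  0.2366]]
top n 93 px [403.6 156.1] theta 45 miss px 0.51 ball [[ 0.6131 -0.1501  0.2352]]
```

View pics/scene19.png

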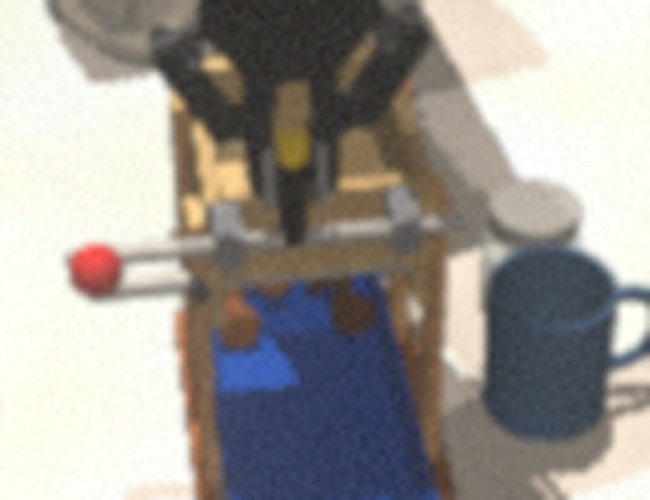

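Back at the starting knob position. I push on until the end stop gives a force.

Call:
arm_command(dp=[[-0.2,-2,0],[-0.4,-4,0],[-0.4,-5,0],[-0.4,-5,0]], delta_rot=[[0,0,0],[0,0,0],[0,0,0],[0,0,0]], grip=[8,8,8,8])

```text
t: 25.75
tcp_pos: [0.5734, -0.0498, 0.2304]
eef_rot: [-3.138, 0.004, -1.656]
force: [-2.2, 6.1, 8.2]
finger_gap: 0.017
```

Call:
arm_command(dp=[[-0.2,-2,0],[-0.3,-3.5,0],[-0.3,-3.5,0]], delta_rot=[[0,0,0],[0,0,0],[0,0,0]], grip=[8,8,8])

```text
t: 26.12
tcp_pos: [0.5734, -0.05, 0.2304]
eef_rot: [-3.138, 0.009, -1.655]
force: [-2.4, 14.8, 10.8]
finger_gap: 0.0168
```

The end stop is reached: 15 N, and 40 mm of travel from withdrawn. I release and withdraw clear of the view.

Call:
arm_command(dp=[[0.3,4,0],[0.3,4,0],[0.3,4,0],[0.3,4,0],[0.3,4,35],[0.3,4,85],[-10,60,110],[-40,110,110],[-75,160,110],[-110,205,110]], delta_rot=[[0,0,0],[0,0,0],[0,0,0],[0,0,0],[0,0,0],[0,0,0],[0,0,0],[0,0,0],[0,0,0],[0,0,0]], grip=[8,25,40,45,45,45,45,45,45,45])

```text
t: 27.38
tcp_pos: [0.4611, 0.1509, 0.3384]
eef_rot: [3.141, 0.0, -1.658]
force: [0.8, 0.7, 0.3]
finger_gap: 0.045
```

Call:
arm_command(dp=[[-30,50,0],[-60,100,0],[-90,150,0],[-125,200,0],[-160,250,0],[-190,290,0],[-220,330,0],[-220,330,0]], delta_rot=[[0,0,0],[0,0,0],[0,0,0],[0,0,0],[0,0,0],[0,0,0],[0,0,0],[0,0,0]], grip=[45,45,45,45,45,45,45,45])

```text
t: 28.38
tcp_pos: [0.2403, 0.4816, 0.3371]
eef_rot: [3.14, -0.003, -1.654]
force: [0.6, -0.1, -0.5]
finger_gap: 0.0449
```

```bash
python3 look.py 20 f; python3 lev.py 20; python3 - <<'E'
import cv2
a=cv2.imread("pics/full_top20.png"); cv2.imwrite("pics/tc20.png",cv2.convertScaleAbs(cv2.resize(a[110:290,220:480],None,fx=3,fy=3,interpolation=cv2.INTER_CUBIC),alpha=1.5))
E
```

```text
28.475 [0.24215108 0.47970182 0.33836322] [ 3.14155798e+00 -9.91425005e-04 -1.65699791e+00] [ 0.50932479  0.57507031 -0.18136854] 0.045195525000482406 [ 1.39  0.23  0.34  0.   -1.68  0.09]
scene n 51 px [268.6 222.6] theta 44 miss px 0.66 ball [[ 0.6117 -0.1499  0.2366]]
top n 98 px [403.4 155.9] theta 45 miss px 0.66 ball [[ 0.6131 -0.1501  0.2352]]
```

View pics/tc20.png

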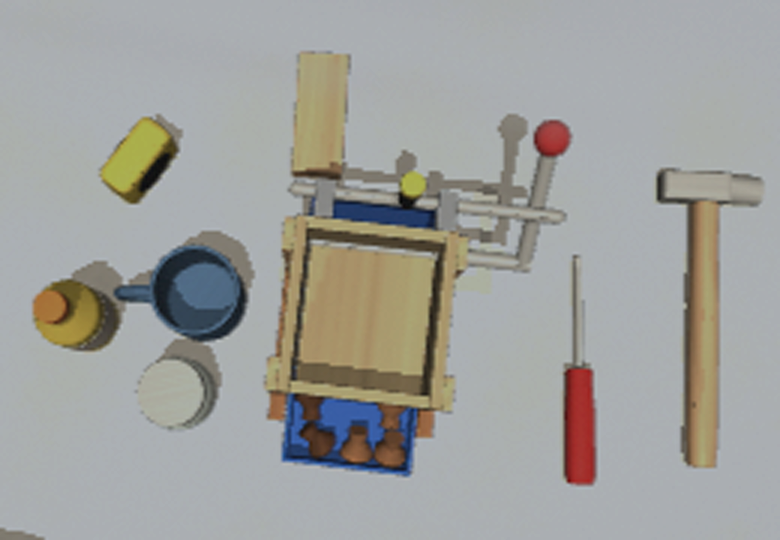

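View pics/scene20.png

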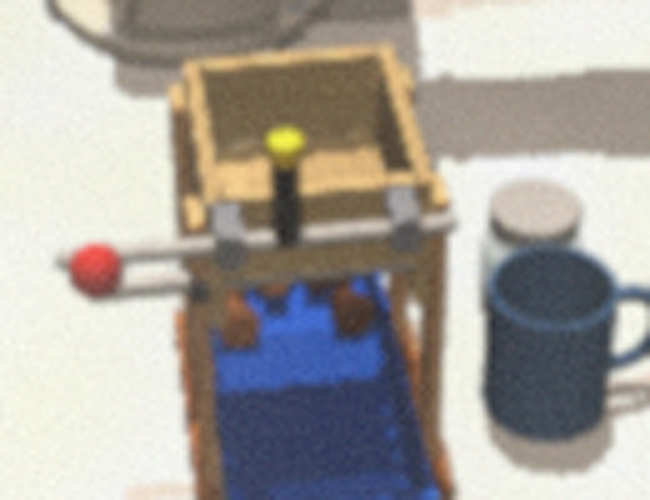

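Top crop: the knob is at (412,184), slightly past its start at (407,184), so it is fully home. The ball is at (552,138) as before, the hopper is empty, five pulls lie in the tray, and the tray and bystanders are where they were.

```bash
python3 -c "
from rig import workorder
print(workorder.sign_off())"
```

```text
the job is handed in; nothing more can be done
None
```

The job is done and handed in at about 28.5 s of the 58 s allowed; sign-off reports no verdict. I withdrew the bolt to its end stop and swung the lever fully over, so all five pulls dropped into the tray. Then I closed the trap against its stop and pushed the bolt home to its end stop.

**What went wrong on the way:** the red ball was slippery. It crept in the grip while opening, so I regripped harder. It slipped out completely while closing, so I pushed it shut with closed fingers instead.

**Last checks:**
- **Trap:** the ball is back at its starting pixels in both views. It took 29 N at the stop without moving further.
- **Bolt:** it stopped at 15 N after about 40 mm of travel. It now sits a few mm further home than where it started, because it seems not to have been quite home at the beginning.
- **Pulls:** the hopper is empty and all five pulls are visible in the tray.
- **Surroundings:** the tray and the seven bystanders look unmoved in the top view, and the arm is clear of everything.

No check failed. The hopper fit from the two cameras disagreed with the ball and knob by only about 2 to 4 mm, so I used the directly triangulated points for those two.

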